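# Take the red dice tower apart

## Robot

A 6-joint arm with a two-finger parallel gripper is mounted at the origin on the work surface. World frame = base frame: x ahead of the robot, y to its left, z up, the work surface at z = 0. Lengths are in m, angles in rad, forces in N, time in s.
With the tool pointing down it reaches from about 0.225 to 0.875 m from the base axis. Payload 3.4 kg.
Tool frame: the origin (TCP) lies midway between the tips of the shut fingers; the grasp point (between the pads) lies 19 mm behind it (manip.grasp_offset is the distance from the TCP to the grasp point, in m); x points along the fingers, y is the direction in which the jaws open and shut, and the axes are right-handed (so a half turn about x gives the same grasp; the last joint's range is limited). The gripper opens to 85 mm and grips with 20 to 120 N. Pads are 22 mm wide; open, the fingers measure 114 mm over their backs; the gripper's body (76 mm by 85 mm) begins 54 mm behind the grasp point. The pads swing forward as they close: fully open they stand 13 mm farther back than shut.
Start: joints at [-1.449, 0.276, 1.505, -0, 1.361, -0.121], TCP at [0.138, -0.558, 0.204] pointing down, gripper open.
Joint ranges: [-2.89, 2.89], [-0.75, 2.08], [0.22, 2.7], [-1.18, 4.32], [0.11, 2.71], [-2.7, 2.7]. Speed limits (rad/s): [2.57, 2.57, 3.14, 3.14, 3.14, 3.14].

## Interface

Orientations are given as a unit quaternion [w, x, y, z].
In Python, from rig import manip gives the robot as it stands.
- The arm moves only by the shell command python3 -m creep 'ROWS' [OPENING] [FORCE]. ROWS is a JSON object of lists of equal length, an entry for each row: "delta_pos": the shift along the tool's x, y, z in cm, a list of three; "dr": the turn, a rotation vector about the tool's x, y, z in rad, a list of three. In form: {"delta_pos": [[dx, dy, dz], ...], "dr": [[rx, ry, rz], ...]}. A call has 1 to 10 rows; each row is the pose to reach, as a shift and turn from the pose commanded when the call began, along the tool's axes at that moment; what a row does not reach only later rows make up. A row lasts 1/10 s, in which the tool goes at most 50 mm and 8.59 degrees, less where a joint would pass 70% of its speed; a pose out of reach is approached as far as the arm can. A call with a gripper value outside its range is refused whole. OPENING is the opening, from -1 (shut) to 1 (fully open), set as the call begins (- or left out, the last holds). The fingers move at their own pace and stop on an object; FORCE is the grip in N (left out, the last holds). Time passes only in rows, so rows that repeat a pose let the fingers close. It gives the time, the measured TCP pose, the force and the opening at its end, in the units of the state.
- manip.get_state(): the state, without advancing time (a new reading comes with each control period).
- manip.get_image(name): name is "scene" or "top"; returns a dict with "pixels" (384x512x3 uint8, blue, green, red), "depth" (384x512 float32, m along the optical axis (not along the pixel's ray), 0 where there is no reading), "intrinsics" (3x3 intrinsics, pixels), "rvec" (rotation vector, rad) and "tvec" (3), from world to camera coordinates, as OpenCV has them. Camera axes: x right, y down, z forward; pixel columns grow to the right and rows downward; lengths in m; the calibration is good to about 2 mm. A picture is of the moment at which its call begins.
- manip.sign_off(): hands the job in, once; it reports no verdict.
The state is a dict: "clock": time; "qpos": joint angles; "qd": joint speeds; "effort": joint torques, N m; "position": TCP position; "ee_rot": TCP orientation; "contact_force": force on the tool from outside, world axes, zero at the start; "moment": the same for the moment, N m; "width": finger opening in m.
Only numpy, scipy, OpenCV 4.12 (cv2) and the standard library are available. Lean on these libraries where they do the work, as an engineer would, in place of code of your own. Each camera call takes 0.05 s, during which the arm holds its last target. There are 200 camera calls.

## Task

The red dice tower is due a dusting: take it apart in the reverse order of its assembly. First lift off the red hood by the black grip on its roof and stand it on the cork mat, then draw the ivory baffle core straight up out of the tower and stand it on the mat beside the hood. Set both down gently, upright and well on the mat, let go of them, and leave the blue tower where it stands.

Things in the scene. Friction and masses are not known exactly. Their poses are not given: they have to be found in the camera images.
- hood: Red acrylic hood on the red dice tower, 86 mm square, ~130 g. Origin: centre of its underside (88 mm above the shelf in place). Roof at 63 mm, 16 mm corner merlons to 73 mm; amid the roof a black grip bar 44 mm long (x), 14 thick (y), 38 high, top at 101 mm: pinch across y. Hollow below: skirt sits 12 mm deep, loosely, over the tower rim. Lift straight up 65 mm or more to clear the core.
- core: Ivory core, ~110 g, loose in the red tower under the hood. Origin: centre of its underside (5 mm above the shelf in place). Foot 56 mm square, sloping baffles, then a tab 36 mm (x) by 14 (y), from 90 to 135 mm up: pinch across y. The red tube, fixed, same centre and yaw, is 72 mm square, 64 inside, 100 high, with an 18 mm high tray to 91 mm on -x. Lift the core 100 mm or more to leave it.
- mat: Cork mat fixed on the frosted glass shelf between the two towers, 280 mm (x) by 180 mm (y), 4 mm thick. Origin: centre of its underside, at shelf height. Room for both parts side by side along x, for instance 65 mm either side of the middle.
- blue_tower: Bystander: a loose, fully assembled dice tower of the same shape in blue acrylic, 86 mm square at the hood, 189 mm high over its black grip, low catch tray to 91 mm on its -x side. Origin: centre of the tube's underside. To be left standing where it is.
There are look-alikes about, which are no part of the job. Leave any pink or turquoise look-alike of the hood alone.

How it is judged:
By the outcome, as a careful person would: the job done as asked, in the order asked, and still so for the second after the job is handed in, with the robot touching nothing.
It also fails if it takes over 61 s, if anything falls off the work surface, if the arm or the gripper's body presses on something with over 40 N, if the wrist force passes 120 N, or if a joint passes its speed limit or range.

## Working session

There is one attempt and no reset: what is moved stays moved. The work goes in short steps, Python scripts to look and compute and a shell command to move; the robot and the scene stay as the last step left them, time stands still between calls to the robot, and variables do not carry over. Pictures are saved under pics/ and viewed, about 8 in all and at most 12, crops included, and the job is handed in when it is done.

```bash
mkdir -p pics; ls
python3 - <<'E'
from rig import manip
import cv2,numpy as np
for n in("scene","top"):
    im=manip.get_image(n); np.savez(f"pics/{n}0.npz",**im); cv2.imwrite(f"pics/{n}0.png",im["pixels"])
    print(n,im["intrinsics"].tolist(),im["rvec"],im["tvec"])
print(manip.get_state(),manip.grasp_offset)
E
```

```text
pics
scene [[367.48690450937534, 0.0, 254.00715748206412], [0.0, 367.48690450937534, 188.12181178446352], [0.0, 0.0, 1.0]] [ 2.34175722  1.07090001 -0.32246328] [-0.34048786 -0.20458714  1.22964527]
top [[360.3349856224858, 0.0, 248.45926035793025], [0.0, 360.3349856224858, 186.20643898042144], [0.0, 0.0, 1.0]] [ 2.17011933 -2.18087733  0.13153742] [0.05621225 0.44254248 0.91708667]
{'clock': 0.1, 'qpos': array([-1.44901772e+00,  2.76541027e-01,  1.50602271e+00,  1.07842900e-05,
        1.36070954e+00, -1.20996388e-01]), 'qd': array([-2.07268385e-03, -9.24959097e-05, -2.41736802e-03, -2.60864389e-04,
       -1.42148287e-04, -1.51206848e-05]), 'effort': array([ 1.36517858e-03, -4.17700088e+01, -2.46404511e+01, -1.63428845e-04,
        5.79696833e-03,  4.77825939e-07]), 'position': array([ 0.13816482, -0.55761165,  0.20321452]), 'ee_rot': array([ 0.08502827,  0.70190694,  0.08621665, -0.70189995]), 'contact_force': array([-0.42773029,  0.29444138, -0.40605007]), 'moment': array([-0.01856647, -0.02232823,  0.02175975]), 'width': 0.08547167927046657} 0.0187
```

View pics/scene0.png

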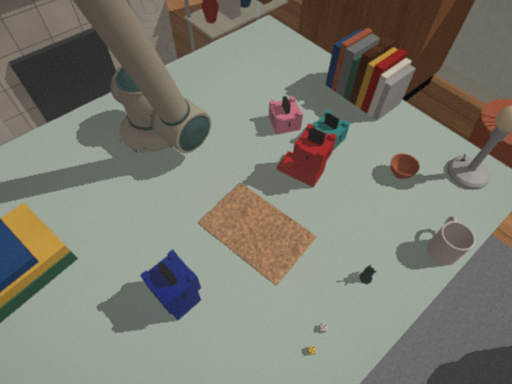

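View pics/top0.png

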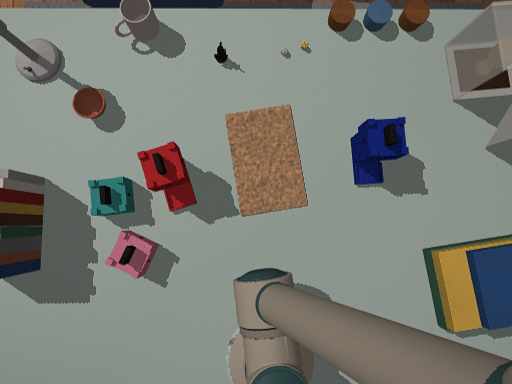

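The top view shows the red tower at (163,165) with its tray at (181,195), and the cork mat at (266,160). The blue tower is at (385,138). The look-alikes are loose hoods: turquoise at (110,195) and pink at (132,253). Red is the only one that stands on a tube with a tray, so it fits the description. I'll measure it and confirm in a crop.

```bash
cat > h.py <<'E'
import cv2,numpy as np
from scipy.spatial.transform import Rotation as R
def cloud(im):
    K,R_,t=im["intrinsics"],cv2.Rodrigues(im["rvec"])[0],np.ravel(im["tvec"])
    v,u=np.mgrid[:384,:512]; d=im["depth"]
    c=np.stack([(u-K[0,2])/K[0,0]*d,(v-K[1,2])/K[1,1]*d,d],-1)
    return (c-t)@R_
def rect(p):
    (c,s,a)=cv2.minAreaRect((p[:,:2]*1000).astype(np.float32))
    return np.round(c,1),np.round(s,1),round(a,1)
def masks(im):
    h=cv2.cvtColor(im["pixels"],cv2.COLOR_BGR2HSV).astype(int);H,S,V=h[...,0],h[...,1],h[...,2]
    return dict(red=((H<6)|(H>174))&(S>170)&(V>60),black=(V<55)&(S<140),cork=(H>5)&(H<22)&(S>70)&(V>90),blue=(H>110)&(H<130)&(S>150))
E
python3 - <<'E'
from h import *
for n in("top","scene"):
    im=np.load(f"pics/{n}0.npz");P=cloud(im);M=masks(im)
    if n=="top": boxes=dict(red=(130,130,210,220),cork=(215,95,315,225),blue=(340,105,420,195))
    else: boxes=dict(red=(270,115,345,190),cork=(190,175,325,285),blue=(135,240,210,325))
    for k,(a,b,c,d) in boxes.items():
        w=np.zeros((384,512),bool);w[b:d,a:c]=1
        p=P[M[k]&w&(im["depth"]>0)];z=p[:,2]
        print(n,k,len(p))
        for lo,hi in ((-.01,.012),(.012,.025),(.145,.156),(.155,.168)):
            q=p[(z>lo)&(z<hi)]
            if len(q)>15: print("  ",lo,hi,len(q),q.mean(0).round(4),*rect(q))
        q=P[w&(P[...,2]>.18)&(P[...,2]<.2)]
        if len(q)>5: print("  grip top",len(q),q.mean(0).round(4),*rect(q))
im=cv2.imread("pics/top0.png")[120:280,70:230];a=cv2.resize(im,None,fx=3,fy=3,interpolation=2)
cv2.imwrite("pics/crop.png",a)
E
```

```text
top red 2124
   -0.01 0.012 513 [0.4213 0.2363 0.0053] [448.5 242.2] [117.   68.9] 17.6
   0.012 0.025 109 [0.4123 0.2288 0.0176] [437.5 240.1] [99.6 71.9] 17.3
   0.145 0.156 1057 [0.4761 0.2509 0.151 ] [477.5 252.1] [86.3 85.9] 17.9
   0.155 0.168 218 [0.4759 0.2508 0.1609] [477.  251.6] [85.2 85. ] 17.9
  grip top 145 [0.4766 0.2514 0.1885] [477.3 252.4] [44.3 14.2] 18.2
top cork 6794
   -0.01 0.012 6794 [0.5161 0.0076 0.0044] [519.4   7.6] [281.2 179.1] 9.0
top blue 2431
   -0.01 0.012 525 [ 0.4866 -0.2635  0.0059] [ 514.3 -261.7] [122.2  72.2] 2.7
   0.012 0.025 159 [ 0.4887 -0.2526  0.0179] [ 513.4 -261.8] [125.2  72.5] 2.7
   0.145 0.156 966 [ 0.5392 -0.2571  0.1516] [ 541.  -260.6] [86.1 87.3] 3.5
   0.155 0.168 240 [ 0.5396 -0.2586  0.1606] [ 540.8 -260.3] [85.3 85.7] 3.1
  grip top 152 [ 0.5404 -0.2591  0.1885] [ 540.4 -260.1] [43.8 14.6] 3.7
scene red 572
   -0.01 0.012 38 [0.3999 0.2425 0.0054] [406.2 236.7] [28.4 41.2] 13.5
   0.145 0.156 340 [0.4895 0.2474 0.1507] [479.2 254.4] [85.9 86.7] 18.8
   0.155 0.168 100 [0.4855 0.248  0.1602] [480.1 252.9] [84.8 82.5] 17.3
  grip top 104 [0.4806 0.2519 0.1866] [479.3 254.1] [43.5 17. ] 17.2
scene cork 5838
   -0.01 0.012 5838 [0.5251 0.0066 0.0035] [506.2  72. ] [281.  307.6] 9.3
scene blue 1178
   0.012 0.025 16 [ 0.5785 -0.2678  0.0208] [ 578.1 -262.7] [ 2.2 56.7] 2.2
   0.145 0.156 792 [ 0.5515 -0.2587  0.1505] [ 542.8 -260.1] [86.6 83.5] 3.1
   0.155 0.168 178 [ 0.5489 -0.2695  0.1604] [ 542.9 -260.5] [85.8 82.4] 3.0
  grip top 155 [ 0.5438 -0.2591  0.1881] [ 542.2 -258.8] [44.  14.1] 3.0
```

View pics/crop.png

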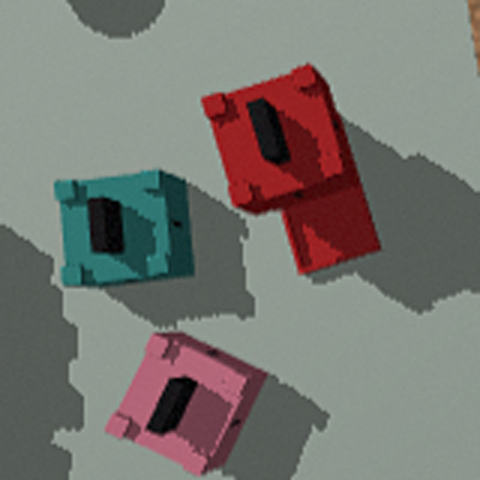

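Confirmed: the red hood at crop (275,135) has its tray at (335,230). The turquoise hood at (115,225) and the pink one at (185,400) stand alone on the shelf.

The measurements agree with the given sizes. The grip is 44×14 mm with its top at 0.1885. The hood is 86 mm square at (0.478, 0.2525) with yaw 18°. The mat is 281×179 mm at (0.519, 0.008) with yaw 9°.

Next, a helper that converts targets into the tool's deltas.

```bash
cat > go.py <<'E'
import sys
from h import *
from rig import manip
def delta(x,y,z,yaw):
    s=manip.get_state();q=s["ee_rot"];A=R.from_quat([q[1],q[2],q[3],q[0]])
    best=None
    for f in(0,180):
        a=np.radians(yaw+90+f);ty=np.array([np.cos(a),np.sin(a),0]);tx=np.array([0,0,-1.])
        B=R.from_matrix(np.stack([tx,ty,np.cross(tx,ty)],1));r=(A.inv()*B).as_rotvec()
        if best is None or np.linalg.norm(r)<np.linalg.norm(best): best=r
    print("cm",(A.inv().apply(np.array([x,y,z])-s["position"])*100).round(2),"dr",best.round(3),"t",round(s["clock"],2),"pos",s["position"].round(4),"q",s["qpos"].round(2),"F",s["contact_force"].round(1),"w",round(s["width"],4))
    return A
if __name__=="__main__": print(delta(*map(float,sys.argv[1:5])).as_matrix().round(3).tolist())
E
python3 go.py .478 .2525 .26 18; python3 go.py .3 -.2 .26 18
```

```text
cm [ -5.55 -70.48 -52.46] dr [-0.071 -0.     0.002] t 0.1 pos [ 0.1382 -0.5576  0.2032] q [-1.45  0.28  1.51  0.    1.36 -0.12] F [-0.4  0.3 -0.4] w 0.0855
[[-0.0, 0.24, -0.971], [0.002, -0.971, -0.24], [-1.0, -0.002, -0.0]]
cm [ -5.62 -30.83 -24.31] dr [-0.071 -0.     0.002] t 0.1 pos [ 0.1382 -0.5576  0.2032] q [-1.45  0.28  1.51  0.    1.36 -0.12] F [-0.4  0.3 -0.4] w 0.0855
[[-0.0, 0.24, -0.971], [0.002, -0.971, -0.24], [-1.0, -0.002, -0.0]]
```

```bash
python3 -m creep '{"delta_pos": [[-3,-2,-1.5],[-5.5,-5,-4],[-5.5,-8.5,-6.5],[-5.5,-12,-9],[-5.5,-15.5,-11.5],[-5.5,-19,-14],[-5.5,-22.5,-16.5],[-5.5,-26,-19.5],[-5.5,-29,-22],[-5.5,-32,-24]], "dr": [[0,0,0],[-0.01,0,0],[-0.02,0,0],[-0.03,0,0],[-0.04,0,0],[-0.05,0,0],[-0.06,0,0],[-0.07,0,0],[-0.07,0,0],[-0.07,0,0]]}' 1 60; python3 go.py .478 .2525 .26 18
```

```text
clock: 1.1
position: [0.2947, -0.188, 0.2588]
ee_rot: [0.11, 0.699, 0.11, -0.698]
contact_force: [1.0, -0.6, -0.0]
width: 0.0853
cm [ -0.1  -36.26 -31.01] dr [-0.001 -0.     0.   ] t 1.1 pos [ 0.2947 -0.188   0.2588] q [-0.77 -0.11  1.8   0.    1.45  0.49] F [ 1.  -0.6 -0. ] w 0.0853
[[0.0, 0.308, -0.951], [0.0, -0.951, -0.308], [-1.0, -0.0, -0.0]]
```

```bash
python3 -m creep '{"delta_pos": [[0,-2,-2],[0,-5,-5],[0,-9,-8],[0,-13,-11],[0,-17,-15],[0,-21,-19],[0,-25,-22],[0,-29,-25],[0,-32,-28],[0,-34,-29.5]], "dr": [[0,0,0],[0,0,0],[0,0,0],[0,0,0],[0,0,0],[0,0,0],[0,0,0],[0,0,0],[0,0,0],[0,0,0]]}'; python3 -m creep '{"delta_pos": [[0,0,0],[0,0,0],[0,0,0]], "dr": [[0,0,0],[0,0,0],[0,0,0]]}'; python3 go.py .478 .2525 .26 18
```

```text
clock: 2.1
position: [0.4712, 0.2278, 0.2582]
ee_rot: [-0.111, -0.698, -0.111, 0.698]
contact_force: [-0.4, 0.2, -0.9]
width: 0.085
clock: 2.4
position: [0.4697, 0.2234, 0.2587]
ee_rot: [-0.11, -0.698, -0.11, 0.699]
contact_force: [-0.9, -0.1, 0.1]
width: 0.0853
cm [-0.13 -2.51 -1.69] dr [-0.002  0.001 -0.001] t 2.4 pos [0.4697 0.2234 0.2587] q [ 0.31  0.17  1.52 -0.    1.46  1.57] F [-0.9 -0.1  0.1] w 0.0853
[[-0.001, 0.307, -0.952], [-0.001, -0.952, -0.307], [-1.0, 0.001, 0.001]]
```

```bash
python3 -m creep '{"delta_pos": [[0,-1.2,-0.8],[0,-2.5,-1.7],[0,-2.5,-1.7],[1.5,-2.5,-1.7],[3.5,-2.5,-1.7],[5.5,-2.5,-1.7],[5.5,-2.5,-1.7],[5.5,-2.5,-1.7]], "dr": [[0,0,0],[0,0,0],[0,0,0],[0,0,0],[0,0,0],[0,0,0],[0,0,0],[0,0,0]]}'; python3 go.py .478 .2525 .158 18
```

```text
clock: 3.2
position: [0.4789, 0.2534, 0.2042]
ee_rot: [-0.11, -0.698, -0.11, 0.699]
contact_force: [0.6, 0.6, -0.2]
width: 0.0851
cm [4.62 0.06 0.11] dr [-0.001  0.    -0.   ] t 3.2 pos [0.4789 0.2534 0.2042] q [ 0.36  0.23  1.57 -0.    1.34  1.62] F [ 0.6  0.6 -0.2] w 0.0851
[[-0.0, 0.308, -0.951], [-0.0, -0.951, -0.308], [-1.0, 0.0, 0.0]]
```

```bash
python3 -m creep '{"delta_pos": [[1,0.05,0.1],[2.5,0.05,0.1],[3.8,0.05,0.1],[4.6,0.05,0.1],[4.6,0.05,0.1],[4.6,0.05,0.1]], "dr": [[0,0,0],[0,0,0],[0,0,0],[0,0,0],[0,0,0],[0,0,0]]}'; python3 -m creep '{"delta_pos": [[0,0,0],[0,0,0],[0,0,0],[0,0,0],[0,0,0],[0,0,0],[0,0,0],[0,0,0],[0,0,0],[0,0,0]], "dr": [[0,0,0],[0,0,0],[0,0,0],[0,0,0],[0,0,0],[0,0,0],[0,0,0],[0,0,0],[0,0,0],[0,0,0]]}' -1 40;  python3 go.py .478 .2525 .25 18
```

```text
clock: 3.8
position: [0.4784, 0.2528, 0.1584]
ee_rot: [0.11, 0.699, 0.11, -0.698]
contact_force: [-0.2, 0.4, 0.0]
width: 0.0852
clock: 4.8
position: [0.478, 0.2529, 0.1582]
ee_rot: [0.11, 0.699, 0.11, -0.698]
contact_force: [-0.8, 2.2, 1.8]
width: 0.0121
cm [-9.18  0.03  0.01] dr [-0.001 -0.     0.   ] t 4.8 pos [0.478  0.2529 0.1582] q [0.36 0.25 1.65 0.   1.23 1.62] F [-0.8  2.2  1.8] w 0.0121
[[0.0, 0.308, -0.951], [0.0, -0.951, -0.308], [-1.0, -0.0, -0.0]]
```

```bash
python3 -m creep '{"delta_pos": [[-0.4,0,0],[-1,0,0],[-2,0,0],[-3,0,0],[-4.2,0,0],[-5.5,0,0],[-7,0,0],[-8.5,0,0],[-10,0,0],[-10,0,0]], "dr": [[0,0,0],[0,0,0],[0,0,0],[0,0,0],[0,0,0],[0,0,0],[0,0,0],[0,0,0],[0,0,0],[0,0,0]]}'; python3 go.py .5836 .0178 .258 18
python3 - <<'E'
from h import *
from rig import manip
for n in("top","scene"):
    im=manip.get_image(n); cv2.imwrite(f"pics/{n}1.png",im["pixels"])
a=cv2.resize(cv2.imread("pics/top1.png")[90:290,60:330],None,fx=1.5,fy=1.5);b=cv2.resize(cv2.imread("pics/scene1.png")[50:250,200:400],None,fx=1.5,fy=1.5)
cv2.imwrite("pics/l1.png",np.hstack([a,b]))
E
```

```text
clock: 5.8
position: [0.4795, 0.2532, 0.261]
ee_rot: [0.11, 0.701, 0.11, -0.696]
contact_force: [-0.0, 0.2, -0.4]
width: 0.0119
cm [ 0.32 25.6  -2.66] dr [-0.001 -0.006  0.   ] t 5.8 pos [0.4795 0.2532 0.261 ] q [ 0.36  0.2   1.47 -0.    1.47  1.62] F [-0.   0.2 -0.4] w 0.0119
[[0.006, 0.308, -0.951], [0.002, -0.951, -0.308], [-1.0, -0.0, -0.006]]
```

View pics/l1.png

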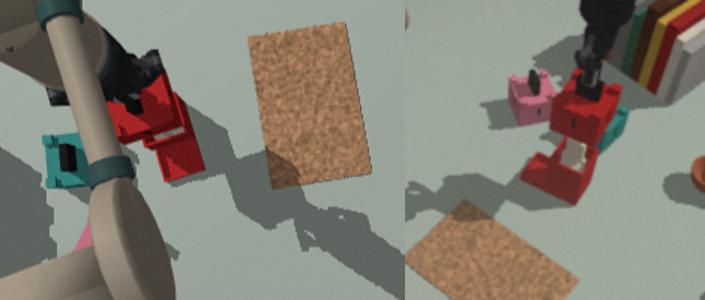

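Hood is off (right panel, 588,110) and the ivory core stayed in the tube (575,155). Carrying the hood to the far half of the mat.

```bash
python3 -m creep '{"delta_pos": [[0,1,-0.1],[0,3,-0.3],[0,6,-0.6],[0,9,-0.9],[0,12,-1.2],[0,15,-1.6],[0,18,-1.9],[0,21,-2.2],[0,23.5,-2.5],[0,25,-2.6]], "dr": [[0,0,0],[0,0,0],[0,0,0],[0,0,0],[0,0,0],[0,0,0],[0,0,0],[0,0,0],[0,0,0],[0,0,0]]}'; python3 -m creep '{"delta_pos": [[0,0.3,0],[0,0.5,0],[0,0.5,0],[0,0.5,0]], "dr": [[0,0,0],[0,0,0],[0,0,0],[0,0,0]]}'; python3 go.py .5836 .0178 .0745 18
```

```text
clock: 6.9
position: [0.58, 0.0202, 0.2568]
ee_rot: [-0.11, -0.698, -0.109, 0.699]
contact_force: [0.0, -1.2, -1.0]
width: 0.0119
clock: 7.3
position: [0.5808, 0.0191, 0.2581]
ee_rot: [-0.11, -0.698, -0.111, 0.698]
contact_force: [0.6, 0.1, -1.0]
width: 0.0121
cm [18.36  0.22 -0.23] dr [-0.  0.  0.] t 7.3 pos [0.5808 0.0191 0.2581] q [-0.09  0.26  1.39  0.    1.49  1.17] F [ 0.6  0.1 -1. ] w 0.0121
[[-0.0, 0.309, -0.951], [0.0, -0.951, -0.309], [-1.0, -0.0, 0.0]]
```

```bash
python3 -m creep '{"delta_pos": [[1.5,0.2,-0.2],[4,0.2,-0.2],[7,0.2,-0.2],[10,0.2,-0.2],[13,0.2,-0.2],[15,0.2,-0.2],[16.5,0.2,-0.2],[17.3,0.2,-0.2],[17.6,0.2,-0.2],[17.6,0.2,-0.2]], "dr": [[0,0,0],[0,0,0],[0,0,0],[0,0,0],[0,0,0],[0,0,0],[0,0,0],[0,0,0],[0,0,0],[0,0,0]]}';  python3 -m creep '{"delta_pos": [[0.15,0,0],[0.3,0,0],[0.4,0,0],[0.5,0,0],[0.55,0,0],[0.6,0,0]], "dr": [[0,0,0],[0,0,0],[0,0,0],[0,0,0],[0,0,0],[0,0,0]]}';python3 go.py .5836 .0178 .0742 18
```

```text
clock: 8.3
position: [0.5839, 0.0171, 0.0823]
ee_rot: [0.11, 0.699, 0.11, -0.698]
contact_force: [0.4, -0.3, -1.1]
width: 0.0122
clock: 8.9
position: [0.5838, 0.0167, 0.076]
ee_rot: [0.11, 0.699, 0.11, -0.698]
contact_force: [0.2, 0.2, -1.5]
width: 0.0121
cm [ 0.18 -0.11 -0.02] dr [-0.001 -0.    -0.   ] t 8.9 pos [0.5838 0.0167 0.076 ] q [-0.09  0.39  1.68 -0.    1.08  1.17] F [ 0.2  0.2 -1.5] w 0.0121
[[0.0, 0.308, -0.951], [-0.0, -0.951, -0.308], [-1.0, 0.0, -0.0]]
```

```bash
python3 -m creep '{"delta_pos": [[0.05,0,0],[0.1,0,0],[0.15,0,0],[0.15,0,0]], "dr": [[0,0,0],[0,0,0],[0,0,0],[0,0,0]]}';python3 -m creep '{"delta_pos": [[0.04,0,0],[0.08,0,0],[0.08,0,0]], "dr": [[0,0,0],[0,0,0],[0,0,0]]}'
```

```text
clock: 9.3
position: [0.5837, 0.0167, 0.0744]
ee_rot: [-0.11, -0.698, -0.11, 0.699]
contact_force: [-0.3, 1.2, -1.1]
width: 0.0121
clock: 9.6
position: [0.5837, 0.017, 0.0741]
ee_rot: [0.11, 0.699, 0.11, -0.698]
contact_force: [-1.7, -0.0, 2.0]
width: 0.0121
```

Contact: Fz went from −1.1 to +2 N at the height predicted. Releasing and backing straight up.

```bash
python3 -m creep '{"delta_pos": [[0,0,0],[0,0,0],[0,0,0],[0,0,0],[0,0,0],[0,0,0],[0,0,0],[0,0,0],[0,0,0],[0,0,0]], "dr": [[0,0,0],[0,0,0],[0,0,0],[0,0,0],[0,0,0],[0,0,0],[0,0,0],[0,0,0],[0,0,0],[0,0,0]]}' 1;  python3 -m creep '{"delta_pos": [[-0.5,0,0],[-1.5,0,0],[-3,0,0],[-5,0,0],[-7.5,0,0],[-10,0,0],[-12,0,0],[-13,0,0],[-13.5,0,0],[-13.5,0,0]], "dr": [[0,0,0],[0,0,0],[0,0,0],[0,0,0],[0,0,0],[0,0,0],[0,0,0],[0,0,0],[0,0,0],[0,0,0]]}'; python3 go.py .478 .2525 .22 18
```

```text
clock: 10.6
position: [0.5837, 0.0167, 0.0737]
ee_rot: [-0.11, -0.698, -0.11, 0.698]
contact_force: [0.7, -0.3, 0.5]
width: 0.0853
clock: 11.6
position: [0.5838, 0.0167, 0.2091]
ee_rot: [0.11, 0.699, 0.11, -0.698]
contact_force: [0.3, 0.1, 0.0]
width: 0.0855
cm [ -1.1  -25.69   2.81] dr [-0.001 -0.001 -0.   ] t 11.6 pos [0.5838 0.0167 0.2091] q [-0.09  0.29  1.48 -0.    1.38  1.17] F [0.3 0.1 0. ] w 0.0855
[[0.001, 0.308, -0.951], [-0.0, -0.951, -0.308], [-1.0, 0.0, -0.001]]
```

Run:
```python
from h import *
from rig import manip
for n in("top","scene"):
    im=manip.get_image(n); cv2.imwrite(f"pics/{n}2.png",im["pixels"]);P=cloud(im)
    z=P[...,2]
    near=(abs(P[...,0]-.478)<.06)&(abs(P[...,1]-.2525)<.06)
    for lo,hi in((.09,.108),(.132,.146)):
        q=P[near&(z>lo)&(z<hi)]
        if len(q)>5: print(n,lo,len(q),q.mean(0).round(4),*rect(q))
    near=(abs(P[...,0]-.584)<.065)&(abs(P[...,1]-.017)<.065)
    for lo,hi in((.06,.072),(.072,.083),(.1,.11)):
        q=P[near&(z>lo)&(z<hi)]
        if len(q)>5: print(n,"hood",lo,len(q),q.mean(0).round(4),*rect(q))
a=cv2.resize(cv2.imread("pics/top2.png")[80:280,60:330],None,fx=1.5,fy=1.5);b=cv2.resize(cv2.imread("pics/scene2.png")[90:290,180:380],None,fx=1.5,fy=1.5)
cv2.imwrite("pics/l2.png",np.hstack([a,b]))
```

```text
top 0.09 331 [0.4759 0.2529 0.098 ] [476.4 252.8] [72.6 72.9] 17.3
top 0.132 104 [0.4761 0.2527 0.1396] [476.6 253.3] [35.9 14.1] 15.1
top hood 0.06 565 [0.5949 0.0164 0.0674] [590.2  18.7] [71.7 86.5] 17.8
top hood 0.072 96 [0.6043 0.0093 0.077 ] [585.5  17.4] [80.4 84.8] 17.8
top hood 0.1 106 [0.5827 0.0167 0.1049] [582.9  16.3] [43.2 14.6] 18.9
scene 0.09 167 [0.4976 0.2546 0.0971] [489.7 258. ] [49.1 76.3] 17.4
scene 0.132 67 [0.4805 0.2541 0.1385] [479.1 255.5] [34.7 15. ] 12.4
scene hood 0.06 743 [0.5881 0.0143 0.0666] [584.5  18.3] [86.6 88.9] 18.0
scene hood 0.072 194 [0.5871 0.0165 0.0765] [584.9  17.9] [86.6 86. ] 18.6
scene hood 0.1 100 [0.5861 0.0181 0.104 ] [584.8  18.7] [43.  15.6] 18.2
```

View pics/l2.png

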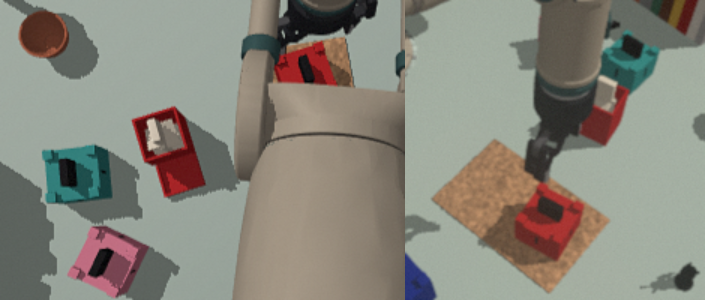

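Hood stands upright at (0.584, 0.0175) with its roof at 0.067 (expected 0.067). The core tab is at (0.477, 0.2535), top at 0.1395, 36×14 mm, yaw about 15°. Now to the core.

```bash
python3 go.py .4775 .2535 .209 15.5; python3 -m creep '{"delta_pos": [[0,-1,0.1],[0,-3,0.3],[0,-6,0.6],[0,-9.5,1],[0,-13,1.4],[0,-16.5,1.8],[0,-20,2.2],[0,-23,2.5],[0,-25,2.7],[0,-25.8,2.8]], "dr": [[0,0,0],[0,0,0],[0.01,0,0],[0.02,0,0],[0.03,0,0],[0.04,0,0],[0.043,0,0],[0.043,0,0],[0.043,0,0],[0.043,0,0]]}'; python3 -m creep '{"delta_pos": [[0,0,0],[0,0,0],[0,0,0]], "dr": [[0,0,0],[0,0,0],[0,0,0]]}';  python3 go.py .4775 .2535 .107 15.5
```

```text
cm [ -0.11 -25.77   2.76] dr [0.042 0.002 0.001] t 11.7 pos [0.5831 0.0168 0.2077] q [-0.09  0.29  1.48 -0.    1.38  1.17] F [-0.4 -0.1 -0.9] w 0.0856
[[-0.002, 0.308, -0.951], [0.0, -0.951, -0.308], [-1.0, -0.001, 0.002]]
clock: 12.7
position: [0.4758, 0.2555, 0.2079]
ee_rot: [-0.096, -0.7, -0.096, 0.701]
contact_force: [-0.5, 0.4, 0.6]
width: 0.0853
clock: 13.0
position: [0.4781, 0.2527, 0.2085]
ee_rot: [-0.095, -0.701, -0.094, 0.701]
contact_force: [0.2, 0.1, 0.8]
width: 0.0855
cm [10.15 -0.1   0.03] dr [-0.002  0.    -0.001] t 13.0 pos [0.4781 0.2527 0.2085] q [ 0.36  0.22  1.57 -0.    1.35  1.66] F [0.2 0.1 0.8] w 0.0855
[[-0.0, 0.265, -0.964], [-0.001, -0.964, -0.265], [-1.0, 0.001, 0.0]]
```

```bash
python3 -m creep '{"delta_pos": [[1.5,-0.1,0],[3.5,-0.1,0],[5.5,-0.1,0],[7.5,-0.1,0],[9,-0.1,0],[9.8,-0.1,0],[10.1,-0.1,0],[10.1,-0.1,0],[10.1,-0.1,0]], "dr": [[0,0,0],[0,0,0],[0,0,0],[0,0,0],[0,0,0],[0,0,0],[0,0,0],[0,0,0],[0,0,0]]}';python3 -m creep '{"delta_pos": [[0,0,0],[0,0,0],[0,0,0],[0,0,0],[0,0,0],[0,0,0],[0,0,0],[0,0,0],[0,0,0],[0,0,0]], "dr": [[0,0,0],[0,0,0],[0,0,0],[0,0,0],[0,0,0],[0,0,0],[0,0,0],[0,0,0],[0,0,0],[0,0,0]]}' -1 40; python3 go.py .4775 .2535 .107 15.5
```

```text
clock: 13.9
position: [0.4782, 0.2546, 0.1084]
ee_rot: [0.095, 0.701, 0.095, -0.7]
contact_force: [-0.4, 0.2, 0.1]
width: 0.0854
clock: 14.9
position: [0.4776, 0.2547, 0.1079]
ee_rot: [0.095, 0.701, 0.095, -0.701]
contact_force: [-0.4, 0.6, 3.0]
width: 0.0124
cm [0.09 0.12 0.04] dr [-0.001 -0.     0.   ] t 14.9 pos [0.4776 0.2547 0.1079] q [0.36 0.3  1.73 0.   1.12 1.66] F [-0.4  0.6  3. ] w 0.0124
[[0.0, 0.267, -0.964], [0.0, -0.964, -0.267], [-1.0, -0.0, -0.0]]
```

Gripped (width 12.4 mm, as with the hood grip). Drawing the core straight up.

```bash
python3 -m creep '{"delta_pos": [[-0.3,0,0],[-0.8,0,0],[-1.5,0,0],[-2.3,0,0],[-3.2,0,0],[-4.2,0,0],[-5.2,0,0],[-6.2,0,0],[-7.2,0,0],[-8.2,0,0]], "dr": [[0,0,0],[0,0,0],[0,0,0],[0,0,0],[0,0,0],[0,0,0],[0,0,0],[0,0,0],[0,0,0],[0,0,0]]}'; python3 -m creep '{"delta_pos": [[-1,0,0],[-2,0,0],[-3,0,0],[-4,0,0],[-4.5,0,0],[-5,0,0],[-5,0,0]], "dr": [[0,0,0],[0,0,0],[0,0,0],[0,0,0],[0,0,0],[0,0,0],[0,0,0]]}';python3 go.py .4552 -.0026 .24 15.5;  python3 - <<'E'
from h import *
from rig import manip
for n in("top","scene"):
    im=manip.get_image(n); cv2.imwrite(f"pics/{n}3.png",im["pixels"])
a=cv2.resize(cv2.imread("pics/top3.png")[80:280,60:330],None,fx=1.5,fy=1.5);b=cv2.resize(cv2.imread("pics/scene3.png")[50:250,200:400],None,fx=1.5,fy=1.5)
cv2.imwrite("pics/l3.png",np.hstack([a,b]))
E
```

```text
clock: 15.9
position: [0.4775, 0.2546, 0.1906]
ee_rot: [0.095, 0.701, 0.095, -0.701]
contact_force: [0.2, -0.1, -1.8]
width: 0.012
clock: 16.6
position: [0.4777, 0.2547, 0.2402]
ee_rot: [0.095, 0.701, 0.095, -0.7]
contact_force: [-0.3, -0.1, -0.9]
width: 0.0122
cm [2.00e-02 2.42e+01 9.03e+00] dr [-0.001 -0.001  0.   ] t 16.6 pos [0.4777 0.2547 0.2402] q [ 0.36  0.21  1.51 -0.    1.42  1.66] F [-0.3 -0.1 -0.9] w 0.0122
[[0.001, 0.267, -0.964], [0.0, -0.964, -0.267], [-1.0, -0.0, -0.001]]
```

View pics/l3.png

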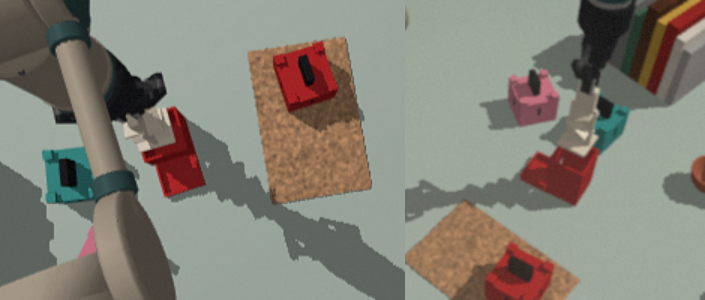

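Core is clear of the tube (right panel, 580,120) and hangs vertical. Carrying it to the near half of the mat.

```bash
python3 -m creep '{"delta_pos": [[0,1,0.4],[0,3,1.1],[0,5.5,2],[0,8.5,3.2],[0,11.5,4.3],[0,14.5,5.4],[0,17.5,6.5],[0,20.5,7.7],[0,22.8,8.5],[0,24.2,9]], "dr": [[0,0,0],[0,0,0],[0,0,0],[0,0,0],[0,0,0],[0,0,0],[0,0,0],[0,0,0],[0,0,0],[0,0,0]]}'; python3 -m creep '{"delta_pos": [[0,0,0],[0,0,0],[0,0,0],[0,0,0]], "dr": [[0,0,0],[0,0,0],[0,0,0],[0,0,0]]}'; python3 go.py .4552 -.0026 .107 15.5
```

```text
clock: 17.7
position: [0.4541, -0.0051, 0.2394]
ee_rot: [-0.095, -0.7, -0.094, 0.701]
contact_force: [0.1, 0.7, -1.5]
width: 0.0125
clock: 18.1
position: [0.4551, -0.0018, 0.2396]
ee_rot: [-0.095, -0.701, -0.096, 0.701]
contact_force: [-0.2, 0.1, -1.2]
width: 0.0124
cm [1.326e+01 8.000e-02 1.000e-02] dr [0.001 0.    0.   ] t 18.1 pos [ 0.4551 -0.0018  0.2396] q [-0.16  0.07  1.67  0.    1.39  1.14] F [-0.2  0.1 -1.2] w 0.0124
[[-0.0, 0.268, -0.963], [0.0, -0.963, -0.268], [-1.0, -0.0, 0.0]]
```

```bash
python3 -m creep '{"delta_pos": [[1,0,0],[3,0,0],[5.5,0,0],[8,0,0],[10,0,0],[11.3,0,0],[12,0,0],[12.4,0,0],[12.5,0,0],[12.5,0,0]], "dr": [[0,0,0],[0,0,0],[0,0,0],[0,0,0],[0,0,0],[0,0,0],[0,0,0],[0,0,0],[0,0,0],[0,0,0]]}';  python3 -m creep '{"delta_pos": [[0.1,0,0],[0.2,0,0],[0.3,0,0],[0.4,0,0],[0.5,0,0],[0.55,0,0],[0.6,0,0],[0.6,0,0]], "dr": [[0,0,0],[0,0,0],[0,0,0],[0,0,0],[0,0,0],[0,0,0],[0,0,0],[0,0,0]]}'
```

```text
clock: 19.1
position: [0.4556, -0.0026, 0.115]
ee_rot: [0.095, 0.701, 0.095, -0.7]
contact_force: [-0.4, 0.2, -1.7]
width: 0.0124
clock: 19.9
position: [0.4551, -0.0027, 0.1086]
ee_rot: [-0.095, -0.701, -0.095, 0.701]
contact_force: [-1.2, 0.5, 0.1]
width: 0.0122
```

```bash
python3 -m creep '{"delta_pos": [[0.05,0,0],[0.1,0,0],[0.1,0,0]], "dr": [[0,0,0],[0,0,0],[0,0,0]]}'
```

```text
clock: 20.2
position: [0.4551, -0.0027, 0.1076]
ee_rot: [-0.095, -0.701, -0.095, 0.701]
contact_force: [-0.0, -0.4, -0.3]
width: 0.0125
```

```bash
python3 -m creep '{"delta_pos": [[0.04,0,0],[0.08,0,0],[0.08,0,0]], "dr": [[0,0,0],[0,0,0],[0,0,0]]}'
```

```text
clock: 20.5
position: [0.4553, -0.0027, 0.1069]
ee_rot: [0.095, 0.701, 0.095, -0.701]
contact_force: [0.7, 0.9, -0.3]
width: 0.0124
```

```bash
python3 -m creep '{"delta_pos": [[0.04,0,0],[0.08,0,0],[0.08,0,0]], "dr": [[0,0,0],[0,0,0],[0,0,0]]}'
```

```text
clock: 20.8
position: [0.4555, -0.0026, 0.1069]
ee_rot: [0.095, 0.701, 0.095, -0.7]
contact_force: [-1.2, 0.5, 5.1]
width: 0.0124
```

Contact at the predicted height. Releasing, then backing up.

```bash
python3 -m creep '{"delta_pos": [[-0.06,0,0],[-0.06,0,0],[-0.06,0,0],[-0.06,0,0],[-0.06,0,0],[-0.06,0,0],[-0.06,0,0],[-0.06,0,0],[-0.06,0,0],[-0.06,0,0]], "dr": [[0,0,0],[0,0,0],[0,0,0],[0,0,0],[0,0,0],[0,0,0],[0,0,0],[0,0,0],[0,0,0],[0,0,0]]}' 1;  python3 -m creep '{"delta_pos": [[-0.5,0,0],[-1.5,0,0],[-3,0,0],[-5,0,0],[-7.5,0,0],[-10,0,0],[-12,0,0],[-13,0,0],[-13.5,0,0],[-13.5,0,0]], "dr": [[0,0,0],[0,0,0],[0,0,0],[0,0,0],[0,0,0],[0,0,0],[0,0,0],[0,0,0],[0,0,0],[0,0,0]]}'; python3 go.py .25 -.25 .24 15.5
```

```text
clock: 21.8
position: [0.4552, -0.0027, 0.1067]
ee_rot: [0.095, 0.701, 0.095, -0.701]
contact_force: [0.7, -0.9, -0.1]
width: 0.0853
clock: 22.8
position: [0.4552, -0.0027, 0.242]
ee_rot: [0.095, 0.701, 0.095, -0.7]
contact_force: [0.4, -0.2, 0.1]
width: 0.0851
cm [ 0.19 18.37 26.38] dr [-0.001 -0.001 -0.   ] t 22.8 pos [ 0.4552 -0.0027  0.242 ] q [-0.16  0.07  1.67 -0.    1.4   1.14] F [ 0.4 -0.2  0.1] w 0.0851
[[0.001, 0.267, -0.964], [-0.0, -0.964, -0.267], [-1.0, 0.0, -0.001]]
```

```bash
python3 -m creep '{"delta_pos": [[0,1,1.5],[0,3,4.5],[0,5.5,8],[0,8,11.5],[0,10.5,15],[0,13,18.5],[0,15,22],[0,17,24.5],[0,18,26],[0,18,26]], "dr": [[0,0,0],[0,0,0],[0,0,0],[0,0,0],[0,0,0],[0,0,0],[0,0,0],[0,0,0],[0,0,0],[0,0,0]]}'; python3 -m creep '{"delta_pos": [[0,0,0],[0,0,0]], "dr": [[0,0,0],[0,0,0]]}'
python3 - <<'E'
from h import *
from rig import manip
for n in("top","scene"):
    im=manip.get_image(n); cv2.imwrite(f"pics/{n}4.png",im["pixels"]);P=cloud(im);z=P[...,2]
    for nm,x,y,hs in(("hood",.584,.0175,((.062,.071),(.1,.11))),("core",.455,-.0026,((.132,.145),(.002,.0095))),("tube",.4775,.2535,((.092,.108),)),("blue",.54,-.26,((.146,.156),(.18,.195)))):
        near=(abs(P[...,0]-x)<.06)&(abs(P[...,1]-y)<.06)
        for lo,hi in hs:
            q=P[near&(z>lo)&(z<hi)]
            if len(q)>5: print(n,nm,len(q),q.mean(0).round(4),*rect(q))
a=cv2.resize(cv2.imread("pics/top4.png")[80:280,60:430],None,fx=1.3,fy=1.3);b=cv2.resize(cv2.imread("pics/scene4.png")[90:330,130:350],(238,260))
cv2.imwrite("pics/l4.png",np.hstack([a,b]))
print(manip.get_state()["clock"])
E
```

```text
clock: 23.8
position: [0.2509, -0.2464, 0.2406]
ee_rot: [-0.093, -0.7, -0.094, 0.702]
contact_force: [0.5, 0.3, -0.0]
width: 0.0854
clock: 24.0
position: [0.2528, -0.2445, 0.2412]
ee_rot: [-0.095, -0.701, -0.096, 0.701]
contact_force: [0.0, -0.5, 0.5]
width: 0.0858
top hood 837 [0.5814 0.0167 0.0673] [583.   16.6] [86.7 86.2] 17.8
top hood 106 [0.5825 0.0168 0.1053] [582.6  16.4] [42.9 14.5] 18.1
top core 98 [ 0.454  -0.0031  0.1388] [454.5  -3.3] [35.8 14.1] 15.9
top core 1404 [ 0.4537 -0.0024  0.0047] [455.9  -2.6] [120.  118.3] 90.0
top tube 256 [0.4763 0.2534 0.0991] [476.5 252.6] [72.7 72.4] 17.2
top blue 985 [ 0.539  -0.2575  0.1516] [ 541.1 -260.9] [86.4 88.3] 3.3
top blue 156 [ 0.5405 -0.2589  0.1883] [ 540.5 -260.4] [42.8 15.6] 1.8
scene hood 712 [0.5877 0.0152 0.0666] [584.5  18.5] [86.3 88.1] 17.9
scene hood 101 [0.5854 0.0177 0.1042] [585.5  18.3] [44.2 15. ] 17.2
scene core 77 [ 0.4571 -0.0023  0.138 ] [456.   -1.5] [35.5 14.6] 16.6
scene core 922 [ 0.4654 -0.0135  0.0045] [454.9  -2.5] [119.8 120. ] 0.1
scene tube 205 [0.4788 0.2538 0.0978] [478.2 254.6] [72.9 76.4] 17.5
scene blue 1204 [ 0.5454 -0.2598  0.1507] [ 542.1 -258.7] [88.4 86.2] 2.8
scene blue 154 [ 0.5437 -0.2591  0.188 ] [ 542.6 -258.7] [44.3 14.1] 3.0
24.1
```

View pics/l4.png

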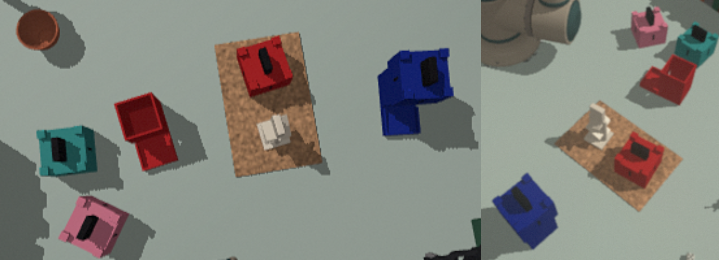

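Hood at (265,65) and core at (273,130) both stand upright on the mat. The tube is empty at (140,120), and the blue tower at (430,75) and both look-alikes are unmoved. The gripper is clear, so I'm handing in.

```bash
python3 -c "
from rig import manip
print(manip.sign_off())"
```

```text
the job is handed in; nothing more can be done
None
```

The red tower is apart and the job is handed in, at 24 s on the robot's clock. I lifted the hood off by its black grip and stood it on the far half of the mat. Then I drew the core straight up and stood it on the near half. Both are released.

Last checks, taken with both cameras and the gripper well away:
- **Hood:** upright at about (0.584, 0.017), with its roof at 67 mm as expected.
- **Core:** upright at about (0.455, −0.003), with its tab top at 138–139 mm (139 expected).
- **Left alone:** the red tube and the blue tower measured where they were, within about 1–2 mm. The pink and turquoise hoods look unmoved in the pictures; I did not measure them.
- **Forces:** wrist forces read at the end of each move stayed at about 5 N or less.

No check failed. The two cameras disagreed by 1–3 mm, roughly the stated calibration error. The gripper read about 12 mm on both 14 mm grips, but both held without slipping.

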